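# Tidy a painter's handful into its trays

## Robot

A 6-joint arm with a two-finger parallel gripper is mounted at the origin on a cart in front of the work surface, level with it; the furniture and walls round the work are solid. World frame = base frame: x ahead of the robot, y to its left, z up, the work surface at z = 0. Lengths are in m, angles in rad, forces in N, time in s.
With the tool pointing down it reaches from about 0.275 to 0.85 m from the base axis. Payload 19 kg.
Tool frame: the origin (TCP) lies midway between the tips of the shut fingers; the grasp point (between the pads) lies behind it (manip.grip_point_offset is the z of the grasp point in the tool frame, in m); z points along the fingers, y is the line along which they close (so a half turn about z gives the same grasp; the last joint's range is limited). The gripper opens to 85 mm and grips with 20 to 120 N. Pads are 22 mm wide; open, the fingers measure 114 mm over their backs; the gripper's body (76 mm by 85 mm) begins 54 mm behind the grasp point. The pads swing forward as they close: fully open they stand 13 mm farther back than shut.
Start: joints at [-1.356, 0.15, 1.437, -0, 1.554, -0.134], TCP at [0.196, -0.54, 0.205] pointing down, gripper open.
Joint ranges: [-2.8, 2.8], [-0.68, 2.1], [0.12, 2.68], [-1.39, 4.53], [0.16, 2.79], [-2.81, 2.81]. Speed limits (rad/s): [1.89, 1.89, 2.22, 3.01, 3.01, 3.01].

## Interface

Orientations are given as a unit quaternion [x, y, z, w].
In Python, from workcell import manip gives the robot as it stands.
- The arm moves only by the shell command python3 -m creep 'ROWS' [OPENING] [FORCE]. ROWS is JSON, a list of rows, each an object of numbers: "x", "y", "z": the shift along the tool's x, y, z in m; "wx", "wy", "wz": the turn, a rotation vector about the tool's x, y, z in rad. A call has 1 to 12 rows; each row shifts and turns the commanded pose from where the row before left it, along the tool's axes as they then stand; what a row does not reach is not made up. A row lasts 1/8 s, in which the tool goes at most 62.5 mm and 10.7 degrees, less where a joint would pass 70% of its speed; a pose out of reach is approached as far as the arm can. A call with a gripper value outside its range is refused whole. OPENING is the closure, from -1 (fully open) to 1 (shut), so that 0 is half open, set as the call begins (- or left out, the last holds). The fingers move at their own pace and stop on an object; FORCE is the grip in N (left out, the last holds). Time passes only in rows, so rows that do not move let the fingers close. It gives the time, the measured TCP pose, the force, the opening and the grip force at its end, in the units of the state.
- manip.get_state(): the state, without advancing time (a new reading comes with each control period).
- manip.snapshot(name): name is "scene" or "top" or "wrist"; returns (picture, depth): 400x640x3 uint8, red, green, blue; 400x640 float32, m along the optical axis (not along the pixel's ray), 0 where there is no reading.
- manip.calibration(name): a dict with "mtx" (3x3 intrinsics, pixels), "position" and "attitude" of the camera in the world. Camera axes: x right, y down, z forward; pixel columns grow to the right and rows downward; lengths in m; the calibration is good to about 2 mm. The wrist camera is an equidistant fisheye: a pixel r from the principal point sees the ray r / f radians off the axis. A picture is of the moment at which its call begins: read the wrist's pose just before it. calibration takes no time and is no camera call; for the wrist camera it gives the pose at the moment of the call.
- manip.job_done(): hands the job in; it is judged then, once.
The state is a dict: "clock": time; "joint_pos": joint angles; "joint_vel": joint speeds; "tau": joint torques, N m; "tcp_pos": TCP position; "orientation": TCP orientation; "wrist_force": force on the tool from outside, world axes, zero at the start; "wrist_torque": the same for the moment, N m; "opening": finger opening in m; "finger_force": force on a finger pad.
Only numpy, scipy, OpenCV 4.12 (cv2) and the standard library are available. Lean on these libraries where they do the work, as an engineer would, in place of code of your own. Each camera call takes 0.05 s, during which the arm holds its last target. There are 200 camera calls.

## Task

Clear the mixed handful off the front of the table: stand the two dropper bottles from there upright in the bays of the bottle rack (the narrower, higher-walled plywood one) and the two squat paint pots upright in the bays of the low plywood pot tray, one to a bay, and lay the bare metal casting flat inside the aluminium parts tray. Leave the tool mug and the green tape dispenser where they are.

Things in the scene. Friction and masses are not known exactly. Their poses are not given: they have to be found in the camera images.
- bottle_a_mid (a point): On the front of the table, one of two: slim dropper bottle with a narrow white nozzle cap: body round, 25 mm in diameter and about 57 mm high, the cap 18 mm wide above it, 82 mm high in all. The point is its centre, 41 mm above its foot, on its axis; z is up. Stands upright at every start. 30 g or so.
- bottle_b_mid (a point): The other: slim dropper bottle with a narrow white nozzle cap: body round, 25 mm in diameter and about 57 mm high, the cap 18 mm wide above it, 82 mm high in all. The point is its centre, 41 mm above its foot, on its axis; z is up. Stands upright at every start. 30 g or so.
- pot_a_mid (a point): One of two in front: squat round flip-top paint pot, 31 mm in diameter, 40 mm high (topmost 8 mm, the lid: 29 mm). A lid tab 8 mm wide sticks out to 18 mm from the axis on its -x side, 35 to 37 mm up (at the start towards world -y, within 25 degrees): grip across its y axis, in the upper half to stay over the tray's rim. The point is its centre, on its axis, 20 mm above its foot; z up. 40 g.
- pot_b_mid (a point): The other: squat round flip-top paint pot, 31 mm in diameter, 40 mm high (topmost 8 mm, the lid: 29 mm). A lid tab 8 mm wide sticks out to 18 mm from the axis on its -x side, 35 to 37 mm up (at the start towards world -y, within 25 degrees): grip across its y axis, in the upper half to stay over the tray's rim. The point is its centre, on its axis, 20 mm above its foot; z up. 40 g.
- casting_mid (a point): bare grey metal casting of a cannon barrel, lying flat: 50 mm long along its y axis, 14 mm wide along x (12 mm between the faces that are gripped), 7 mm thick. The point is its centre, 3.5 mm above its underside; z is up. 20 g or so.
- bottle_rack: plywood bottle rack, fixed to the table: two square bays side by side along its y axis, each 42 x 42 mm inside, with cork floors; 52 mm (x) by 99 mm (y) outside, the walls 5 mm thick and 20 mm high: the narrower and higher-walled of the two plywood two-bay trays. Origin: centre of the underside. Bay centres at y = -23.5 and +23.5 mm, x = 0; bay floors 4 mm above the origin.
- pot_tray: plywood pot tray, fixed to the table: two square bays side by side along its y axis, each 52 x 52 mm inside, with cork floors and only a low rim; 62 mm (x) by 119 mm (y) outside, the walls 5 mm thick and 7 mm high. Origin: centre of the underside. Bay centres at y = -28.5 and +28.5 mm, x = 0; bay floors 3 mm above the origin.
- parts_tray: aluminium parts tray with a cork floor, a single bay, fixed to the table: 80 x 80 mm inside, 86 x 86 mm outside, walls 3 mm thick and 9 mm high. Origin: centre of the underside; floor 3 mm above it.
- tool_mug: bystander: dark patterned mug with tools standing in it, 107 x 74 x 136 mm, loose, behind the trays. Origin: centre of its underside.
- tape_gun: bystander: green tape dispenser, 25 x 70 x 80 mm, standing loose to the right of the work. Origin: centre of its underside.

How it is judged:
At the end, for the whole second after the job is handed in: Bottles in bottle rack bays (axis within 12 mm of a bay centre in x and y), pots in pot tray bays (within 13 mm), upright within 0.12 rad; casting flat in the parts tray (centre within 36 mm of its centre in x and y); resting height within 5 mm (casting 4 mm); all at rest (x of bottle_a_mid in the frame of bottle_rack between -0.012 and 0.012 m and z of bottle_a_mid in the frame of bottle_rack between 0.04 and 0.05 m and (y of bottle_a_mid in the frame of bottle_rack between -0.0355 and -0.0115 m or y of bottle_a_mid in the frame of bottle_rack between 0.0115 and 0.0355 m) and angle between each of bottle_a_mid, pot_a_mid, bottle_b_mid, pot_b_mid's own z axis and vertical below 0.12 rad and x of pot_a_mid in the frame of pot_tray between -0.013 and 0.013 m and z of pot_a_mid in the frame of pot_tray between 0.018 and 0.028 m and (y of pot_a_mid in the frame of pot_tray between -0.0415 and -0.0155 m or y of pot_a_mid in the frame of pot_tray between 0.0155 and 0.0415 m) and x of bottle_b_mid in the frame of bottle_rack between -0.012 and 0.012 m and z of bottle_b_mid in the frame of bottle_rack between 0.04 and 0.05 m and (y of bottle_b_mid in the frame of bottle_rack between -0.0355 and -0.0115 m or y of bottle_b_mid in the frame of bottle_rack between 0.0115 and 0.0355 m) and x of pot_b_mid in the frame of pot_tray between -0.013 and 0.013 m and z of pot_b_mid in the frame of pot_tray between 0.018 and 0.028 m and (y of pot_b_mid in the frame of pot_tray between -0.0415 and -0.0155 m or y of pot_b_mid in the frame of pot_tray between 0.0155 and 0.0415 m) and x of casting_mid in the frame of parts_tray between -0.036 and 0.036 m and z of casting_mid in the frame of parts_tray between 0.0025 and 0.0105 m and y of casting_mid in the frame of parts_tray between -0.036 and 0.036 m and angle between casting_mid's own z axis and vertical below 0.15 rad and linear speed of each of bottle_a, bottle_b, pot_a, pot_b, casting below 0.02 m/s); the robot touches nothing.
It fails at once if the tool mug was shifted by more than 30 mm or tipped over (distance of tool_mug from where it was at the start of the episode above 0.03 m or angle between tool_mug's own z axis and vertical above 0.5 rad).
It fails at once if the tape dispenser was shifted by more than 30 mm or tipped over (distance of tape_gun from where it was at the start of the episode above 0.03 m or angle between tape_gun's own z axis and vertical above 0.5 rad).
It also fails if it takes over 109 s, if anything falls off the work surface, if the arm or the gripper's body presses on something with over 40 N, if the wrist force passes 120 N, or if a joint passes its speed limit or range.

## Working session

There is one attempt and no reset: what is moved stays moved. The work goes in short steps, Python scripts to look and compute and a shell command to move; the robot and the scene stay as the last step left them, time stands still between calls to the robot, and variables do not carry over. Pictures are saved under pics/ and viewed, at most 15 in all, crops included, and the job is handed in when it is done.

```bash
mkdir -p pics; ls
python3 - <<'E'
from workcell import manip
import cv2
for n in("scene","top"):
    p,d=manip.snapshot(n); cv2.imwrite(f"pics/{n}0.png",p[...,::-1]); c=manip.calibration(n); print(n,c)
print(manip.get_state(),manip.grip_point_offset)
E
```

```text
pics
scene {'mtx': array([[489.85073633,   0.        , 318.79439217],
       [  0.        , 489.85073633, 196.57492941],
       [  0.        ,   0.        ,   1.        ]]), 'position': array([ 1.15706472, -0.74343332,  0.96260868]), 'attitude': array([ 0.8608717 ,  0.38170844, -0.13542122, -0.30799299])}
top {'mtx': array([[444.10778484,   0.        , 319.53195471],
       [  0.        , 444.10778484, 195.56033441],
       [  0.        ,   0.        ,   1.        ]]), 'position': array([ 0.46699194, -0.21737238,  1.08855268]), 'attitude': array([ 0.71133276, -0.69966206,  0.05279337, -0.04112867])}
{'clock': 0.1, 'joint_pos': array([-1.35597662e+00,  1.50939870e-01,  1.43793839e+00,  1.04373976e-05,
        1.55377611e+00, -1.34017115e-01]), 'joint_vel': array([ 0.00013703,  0.00100443, -0.00140899,  0.00052336,  0.00107437,
        0.00066292]), 'tau': array([ 5.99973660e-03, -7.14379907e+01, -5.71794963e+01, -3.00761922e-04,
        7.10458888e-03, -1.78755847e-06]), 'tcp_pos': array([ 0.19646309, -0.54014646,  0.20424786]), 'orientation': array([ 9.84827509e-01,  1.73535286e-01, -1.62280392e-05, -5.30639522e-04]), 'wrist_force': array([-0.18085321, -0.03161367,  0.0569585 ]), 'wrist_torque': array([-0.0507748 ,  0.06044932, -0.02958149]), 'finger_force': 0.0, 'opening': 0.08550057570834171} -0.0187
```

View pics/top0.png

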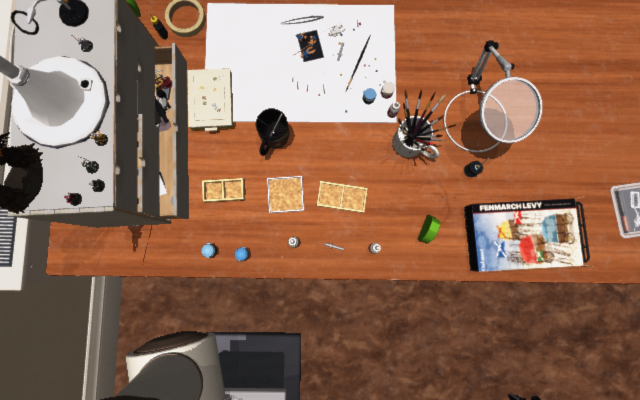

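View pics/scene0.png

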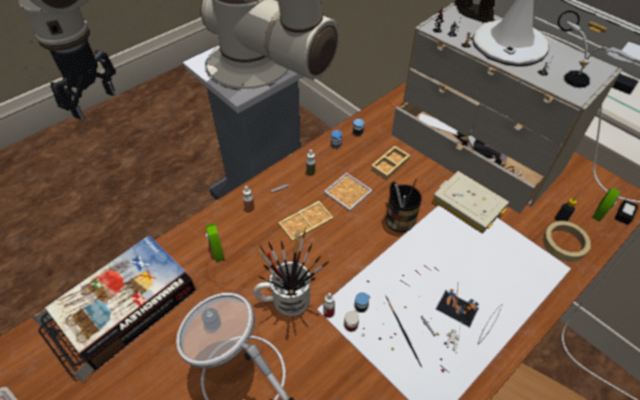

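The top view shows the pots at (208,250) and (241,254), the bottles at (293,242) and (376,248), and the casting at (334,246). The bottle rack is at (223,189), the parts tray at (285,194), the pot tray at (342,196) and the tape at (429,229). Next I'll measure their positions from depth.

```bash
cat > h.py <<'E'
from workcell import manip
import numpy as np, cv2
from scipy.spatial.transform import Rotation as R
def cloud(n):
    c=manip.calibration(n); p,d=manip.snapshot(n); K=c["mtx"]
    v,u=np.mgrid[:400,:640]
    P=np.stack([(u-K[0,2])/K[0,0]*d,(v-K[1,2])/K[1,1]*d,d],-1)
    return p,d,P@R.from_quat(c["attitude"]).as_matrix().T+c["position"]
E
python3 - <<'E'
from h import *
p,d,W=cloud("top"); np.save("W.npy",W)
cv2.imwrite("pics/topc.png",cv2.resize(p[170:275,190:450,::-1],None,fx=3,fy=3,interpolation=cv2.INTER_CUBIC))
for n,(u,v) in dict(table=(320,220),table2=(260,220)).items(): print(n,W[v,u].round(4))
for n,(u,v,r) in dict(potA=(208,250,14),potB=(241,254,14),botA=(293,242,14),botB=(376,248,14)).items():
    Q=W[v-r:v+r,u-r:u+r].reshape(-1,3); h=Q[:,2]; T=Q[h>h.max()-.008]
    print(n,h.max().round(4),len(T),T.mean(0).round(4),((T.max(0)+T.min(0))/2).round(4),np.ptp(T,0).round(3))
for n,(u,v,a,b,t) in dict(rack=(223,189,26,16,.013),ptray=(342,196,30,20,.0045),parts=(285,194,23,23,.006),cast=(334,246,13,8,.004),tape=(429,229,16,22,.04),mug=(271,128,30,30,.05)).items():
    Q=W[v-b:v+b,u-a:u+a].reshape(-1,3); T=Q[(Q[:,2]>t)&(Q[:,2]<.2)]
    print(n,len(T),T[:,2].max().round(3),cv2.minAreaRect((T[:,:2]*1000).astype(np.float32)),T.min(0).round(3),T.max(0).round(3))
E
```

```text
table [ 5.522e-01 -2.363e-01  4.000e-04]
table2 [ 0.5499 -0.0891 -0.0022]
potA 1.0886 3 [ 0.467  -0.2174  1.0886] [ 0.467  -0.2174  1.0886] [0. 0. 0.]
potB 1.0886 4 [ 0.467  -0.2174  1.0886] [ 0.467  -0.2174  1.0886] [0. 0. 0.]
botA 1.0886 1 [ 0.467  -0.2174  1.0886] [ 0.467  -0.2174  1.0886] [0. 0. 0.]
botB 1.0886 3 [ 0.467  -0.2174  1.0886] [ 0.467  -0.2174  1.0886] [0. 0. 0.]
rack 332 0.026 ((621.2122192382812, 2.073200225830078), (52.945343017578125, 99.92875671386719), 5.007379055023193) [ 0.591 -0.049  0.013] [0.65  0.052 0.026]
ptray 639 0.012 ((613.3623657226562, -289.50384521484375), (92.13002014160156, 142.85633850097656), 0.9952507019042969) [ 0.567 -0.361  0.005] [ 0.66  -0.218  0.012]
parts 314 0.015 ((620.6956787109375, -152.62060546875), (98.25603485107422, 93.40424346923828), 4.963629722595215) [ 0.569 -0.201  0.006] [ 0.669 -0.104  0.015]
cast 59 0.011 ((490.421875, -268.7102355957031), (36.207515716552734, 58.25900650024414), 0.8492478728294373) [ 0.472 -0.298  0.004] [ 0.509 -0.24   0.011]
tape 303 0.085 ((529.1760864257812, -493.4001159667969), (22.68983268737793, 58.25821304321289), 68.10922241210938) [ 0.501 -0.511  0.041] [ 0.56  -0.474  0.085]
mug 605 0.135 ((757.7805786132812, -110.3955078125), (73.15653991699219, 96.26394653320312), 37.028907775878906) [ 0.7   -0.156  0.05 ] [ 0.802 -0.084  0.135]
```

View pics/topc.png

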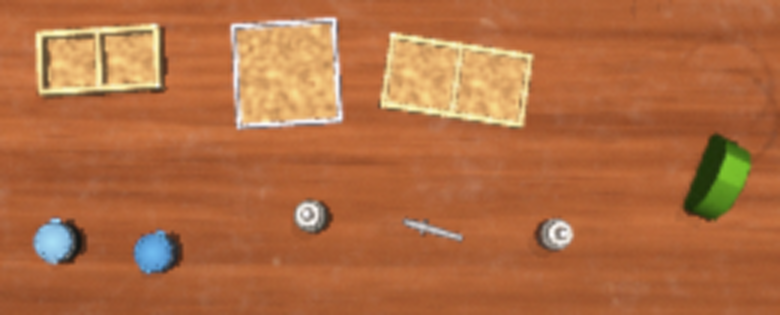

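The enlarged crop gives clean edges, with offset (190,170) and 3x scale. I'll intersect the pixel rays with planes at known heights.

```bash
cat >> h.py <<'E'
def ray(n,u,v,z):
    c=manip.calibration(n); K=c["mtx"]
    r=R.from_quat(c["attitude"]).apply([(u-K[0,2])/K[0,0],(v-K[1,2])/K[1,1],1]); o=c["position"]
    return (o+r*(z-o[2])/r[2])[:2]
E
python3 - <<'E'
from h import *
f=lambda u,v,z: ray("top",190+(u-1)/3,170+(v-1)/3,z)
for n,z,c in [("rack",.02,[(37,32),(158,25),(163,87),(39,96)]),("parts",.009,[(231,25),(335,18),(342,120),(238,128)]),("ptray",.007,[(391,33),(532,54),(523,126),(381,106)])]:
    q=np.array([f(u,v,z) for u,v in c]); e=(q[1]-q[0]+q[2]-q[3])/2; print(n,q.mean(0).round(4),"dir deg",np.degrees(np.arctan2(e[1],e[0])).round(1),np.linalg.norm(e).round(4))
a,b=f(405,221,.004),f(462,238,.004); print("cast",(a+b)/2,b-a,np.degrees(np.arctan2(*(b-a)[::-1])))
for n,u,v,z in [("potA",55,240,.04),("potB",157,250,.04),("botA",309,214,.082),("botB",556,233,.082),("tape",717,178,.08)]: print(n,f(u,v,z).round(4))
E
```

```text
rack [0.6204 0.0007] dir deg -85.2 0.0986
parts [ 0.6143 -0.1499] dir deg -84.8 0.085
ptray [ 0.6111 -0.2892] dir deg -97.3 0.1172
cast [ 0.48882121 -0.27162221] [-0.01294994 -0.04632221] -105.61897935093727
potA [0.4753 0.0247]
potB [ 0.4689 -0.0547]
botA [ 0.4973 -0.174 ]
botB [ 0.4861 -0.36  ]
tape [ 0.5295 -0.4829]
```

```bash
python3 -m creep '[{"z":-0.03,"wz":-0.18},{"wz":-0.18},{"wz":-0.18},{"wz":-0.18},{"wz":-0.18},{"wz":-0.18},{"wz":-0.142}]'
```

```text
schema error: expected keys x, y, z, wx, wy, wz
```

```bash
python3 -m creep '[{"x":0,"y":0,"z":-0.03,"wx":0,"wy":0,"wz":-0.18},{"x":0,"y":0,"z":0,"wx":0,"wy":0,"wz":-0.18},{"x":0,"y":0,"z":0,"wx":0,"wy":0,"wz":-0.18},{"x":0,"y":0,"z":0,"wx":0,"wy":0,"wz":-0.18},{"x":0,"y":0,"z":0,"wx":0,"wy":0,"wz":-0.18},{"x":0,"y":0,"z":0,"wx":0,"wy":0,"wz":-0.18},{"x":0,"y":0,"z":0,"wx":0,"wy":0,"wz":-0.142}]'
```

```text
clock: 1.02
tcp_pos: [0.1965, -0.5403, 0.2345]
orientation: [0.705, 0.709, 0.0, -0.0]
wrist_force: [-0.2, -0.3, 0.4]
opening: 0.0855
finger_force: 0.0
```

```bash
python3 -m creep '[{"x":0.045,"y":0.03,"z":0,"wx":0,"wy":0,"wz":0},{"x":0.045,"y":0.03,"z":0,"wx":0,"wy":0,"wz":0},{"x":0.045,"y":0.03,"z":0,"wx":0,"wy":0,"wz":0},{"x":0.045,"y":0.03,"z":0,"wx":0,"wy":0,"wz":0},{"x":0.045,"y":0.03,"z":0,"wx":0,"wy":0,"wz":0},{"x":0.045,"y":0.03,"z":0,"wx":0,"wy":0,"wz":0},{"x":0.045,"y":0.03,"z":0,"wx":0,"wy":0,"wz":0},{"x":0.045,"y":0.03,"z":0,"wx":0,"wy":0,"wz":0},{"x":0.02,"y":0.014,"z":0,"wx":0,"wy":0,"wz":0},{"x":0,"y":0,"z":0,"wx":0,"wy":0,"wz":0}]'
python3 - <<'E'
from h import *
c=manip.calibration("wrist");print(c)
p,d=manip.snapshot("wrist"); cv2.imwrite("pics/w1.png",p[...,::-1])
np.save("w1d.npy",d)
E
```

```text
clock: 2.28
tcp_pos: [0.451, -0.159, 0.2346]
orientation: [0.706, 0.708, 0.0, -0.0]
wrist_force: [-0.8, -0.4, -0.4]
opening: 0.0853
finger_force: 0.0
{'mtx': array([[309.70691629,   0.        , 327.55454932],
       [  0.        , 309.70691629, 195.30664959],
       [  0.        ,   0.        ,   1.        ]]), 'position': array([ 0.45169347, -0.08100454,  0.40305969]), 'attitude': array([9.88345342e-01, 1.64942503e-03, 4.42209399e-04, 1.52218820e-01])}
```

View pics/w1.png

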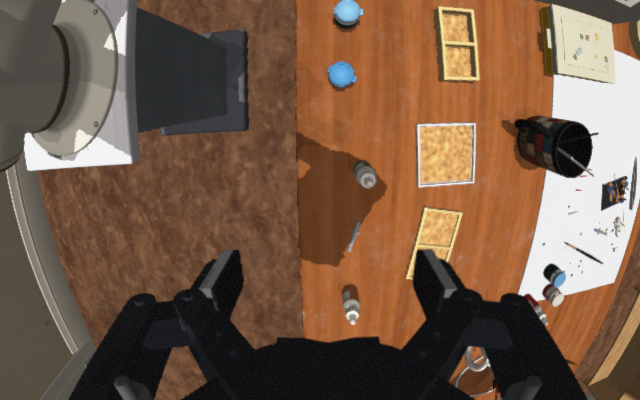

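The wrist view shows pot A at (347,12), pot B at (342,74), bottle A at (366,176), the casting at (354,237) and bottle B at (351,308). I'll rectify it to the world plane at two heights and enlarge to see tabs and centres.

```bash
cat >> h.py <<'E'
def rect(p,c,x0,y0,w,h,z,s):
    """orthoview of plane z: columns=+x from x0, rows=-y from y0 (m), s px/m, fisheye cam"""
    nu,nv=int(w*s),int(h*s); v,u=np.mgrid[:nv,:nu]
    P=np.stack([x0+u/s,y0-v/s,np.full(u.shape,z)],-1)
    q=R.from_quat(c["attitude"]).inv().apply((P-c["position"]).reshape(-1,3))
    r=np.hypot(q[:,0],q[:,1]); k=c["mtx"][0,0]*np.arctan2(r,q[:,2])/r
    m=(np.stack([q[:,0]*k+c["mtx"][0,2],q[:,1]*k+c["mtx"][1,2]],-1)).reshape(nv,nu,2).astype(np.float32)
    return cv2.remap(p,m[...,0],m[...,1],cv2.INTER_CUBIC)
E
python3 - <<'E'
from h import *
c=manip.calibration("wrist"); p=cv2.imread("pics/w1.png")
A=rect(p,c,.44,.06,.08,.14,.036,4000); B=rect(p,c,.45,-.235,.08,.14,.004,2800)
def grid(I,x0,y0,s):
    for i in range(0,20):
        x=int(i*.01*s)
        if x<I.shape[1]: cv2.line(I,(x,0),(x,8 if i%5 else 20),(255,255,255),1)
        if x<I.shape[0]: cv2.line(I,(0,x),(8 if i%5 else 20,x),(255,255,255),1)
    return I
A=grid(A,0,0,4000);B=grid(B,0,0,2800)
B2=grid(rect(p,c,.45,-.12,.1,.08,.082,2800),0,0,2800)
H=np.zeros((600,800,3),np.uint8)
H[:560,:320]=A; H[:392,330:554]=B; cv2.imwrite("pics/r1.png",H)
C=grid(rect(p,c,.57,.08,.1,.17,.02,1500),0,0,1500);D=grid(rect(p,c,.56,-.09,.11,.13,.009,1500),0,0,1500);E=grid(rect(p,c,.56,-.21,.11,.16,.007,1500),0,0,1500)
H=np.zeros((260,800,3),np.uint8)
H[:C.shape[0],:150]=C;H[:D.shape[0],170:170+D.shape[1]]=D;H[:E.shape[0],350:350+E.shape[1]]=E;H[:224,520:800]=B2;cv2.imwrite("pics/r2.png",H)
E
```

```text
(no output)
```

View pics/r1.png

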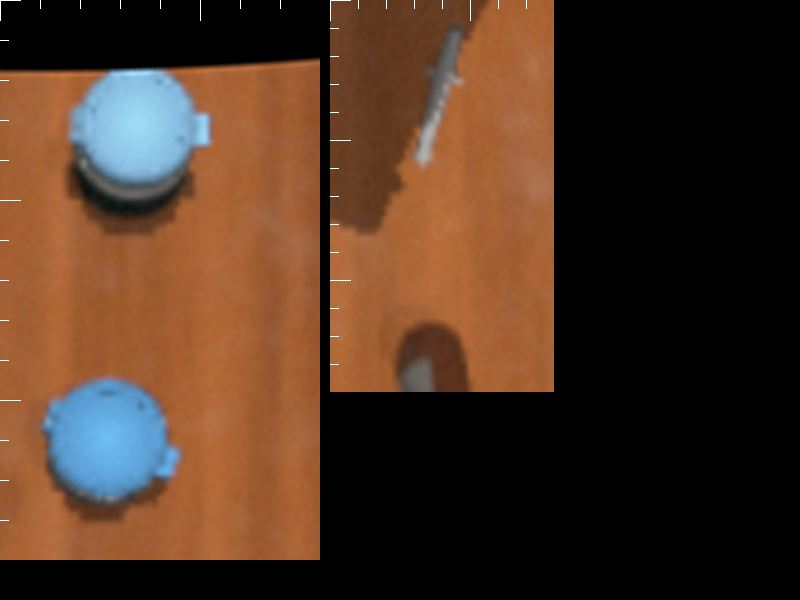

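View pics/r2.png

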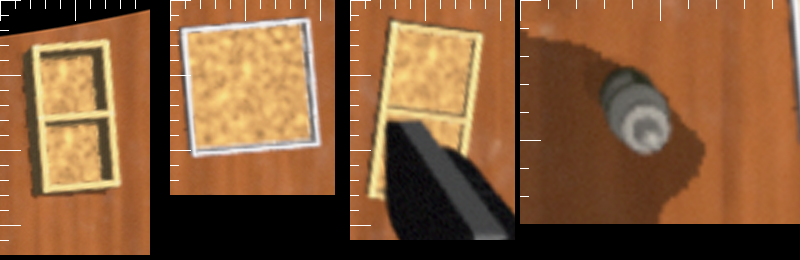

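Both pots show the narrow tab towards +x: pot A's at (205,128), pot B's at (175,460). The hinges are opposite, so the smooth sides face ±y, which differs from the notes. I'll cross-check the heights and centres with the depth from all three cameras.

Run:
```python
from h import *
def wcloud():
    c=manip.calibration("wrist"); p,d=manip.snapshot("wrist"); K=c["mtx"]; v,u=np.mgrid[:400,:640]
    a=u-K[0,2];b=v-K[1,2];r=np.hypot(a,b)+1e-9;t=np.tan(np.minimum(r/K[0,0],1.4))
    P=np.stack([a/r*t*d,b/r*t*d,d],-1); return p,d,P@R.from_quat(c["attitude"]).as_matrix().T+c["position"]
for n in("top","scene","wrist"):
    p,d,W=wcloud() if n=="wrist" else cloud(n)
    ok=d>0
    T=W[ok&(abs(W[...,0]-.54)<.02)&(abs(W[...,1]+.2)<.1)]; z0=np.median(T[:,2]); print(n,"table",z0.round(4))
    for k,(x,y,lo,hi) in dict(potA=(.474,.026,.033,.046),potB=(.468,-.052,.033,.046),botA=(.496,-.17,.062,.088),botB=(.486,-.36,.062,.088)).items():
        m=ok&(abs(W[...,0]-x)<.03)&(abs(W[...,1]-y)<.03)&(W[...,2]-z0>lo)&(W[...,2]-z0<hi); T=W[m]
        if len(T): print(" ",k,len(T),np.median(T,0).round(4),((np.percentile(T,3,0)+np.percentile(T,97,0))/2).round(4),np.ptp(T,0).round(3))
    if n=="top": cv2.imwrite("pics/top2.png",p[...,::-1])
```

```text
top table 0.0009
  botB 44 [ 0.486  -0.3645  0.0675] [ 0.4864 -0.3648  0.0731] [0.016 0.017 0.02 ]
scene table 0.0013
  potA 77 [0.4758 0.0245 0.0405] [0.475  0.0249 0.0396] [0.033 0.029 0.012]
  potB 79 [ 0.4681 -0.0542  0.0403] [ 0.468  -0.052   0.0399] [0.03  0.028 0.009]
  botA 39 [ 0.4997 -0.1747  0.0678] [ 0.4974 -0.1735  0.0737] [0.016 0.017 0.02 ]
  botB 46 [ 0.4887 -0.3673  0.0685] [ 0.4872 -0.3661  0.0734] [0.017 0.018 0.02 ]
wrist table -0.0006
  potA 479 [0.4747 0.0277 0.0393] [0.4756 0.0274 0.0379] [0.034 0.027 0.009]
  potB 522 [ 0.4677 -0.0492  0.0393] [ 0.4679 -0.0488  0.0386] [0.034 0.029 0.009]
  botA 180 [ 0.4964 -0.1672  0.0657] [ 0.4978 -0.1693  0.0719] [0.018 0.017 0.022]
  botB 126 [ 0.4863 -0.3598  0.0663] [ 0.4867 -0.3603  0.0715] [0.017 0.015 0.02 ]
```

```bash
python3 -m creep '[{"x":-0.012,"y":0.046,"z":0,"wx":0,"wy":0,"wz":0},{"x":0,"y":0,"z":0.05,"wx":0,"wy":0,"wz":0},{"x":0,"y":0,"z":0.05,"wx":0,"wy":0,"wz":0},{"x":0,"y":0,"z":0.05,"wx":0,"wy":0,"wz":0},{"x":0,"y":0,"z":0.04,"wx":0,"wy":0,"wz":0},{"x":0,"y":0,"z":0.02,"wx":0,"wy":0,"wz":0},{"x":0,"y":0,"z":0,"wx":0,"wy":0,"wz":0}]' -1
python3 -m creep '[{"x":0,"y":0,"z":0,"wx":0,"wy":0,"wz":0},{"x":0,"y":0,"z":0,"wx":0,"wy":0,"wz":0},{"x":0,"y":0,"z":0,"wx":0,"wy":0,"wz":0},{"x":0,"y":0,"z":0,"wx":0,"wy":0,"wz":0},{"x":0,"y":0,"z":0,"wx":0,"wy":0,"wz":0},{"x":0,"y":0,"z":0,"wx":0,"wy":0,"wz":0}]' 1 25
```

```text
clock: 3.35
tcp_pos: [0.4954, -0.1727, 0.0236]
orientation: [0.708, 0.707, -0.0, -0.001]
wrist_force: [-0.4, 0.5, 0.4]
opening: 0.0851
finger_force: 0.0
clock: 4.1
tcp_pos: [0.4968, -0.1724, 0.0253]
orientation: [0.707, 0.707, 0.0, 0.0]
wrist_force: [0.1, -0.0, 6.3]
opening: 0.0164
finger_force: 25.1
```

Run:
```python
from h import *
print({k:manip.get_state()[k] for k in("opening","finger_force","wrist_force","tcp_pos")})
p,d=manip.snapshot("wrist"); q,d=manip.snapshot("scene")
H=np.zeros((400,800,3),np.uint8); H[:,:400]=p[:,130:530]; H[:,400:]=cv2.resize(q[90:210,250:370],(400,400),interpolation=cv2.INTER_CUBIC)
cv2.imwrite("pics/g1.png",H[...,::-1])
```

```text
{'opening': 0.016403041425323214, 'finger_force': 25.067235964979773, 'wrist_force': array([ 1.11093018e-01, -4.97617253e-03,  6.34752670e+00]), 'tcp_pos': array([ 0.49682938, -0.17244739,  0.02527288])}
```

View pics/g1.png

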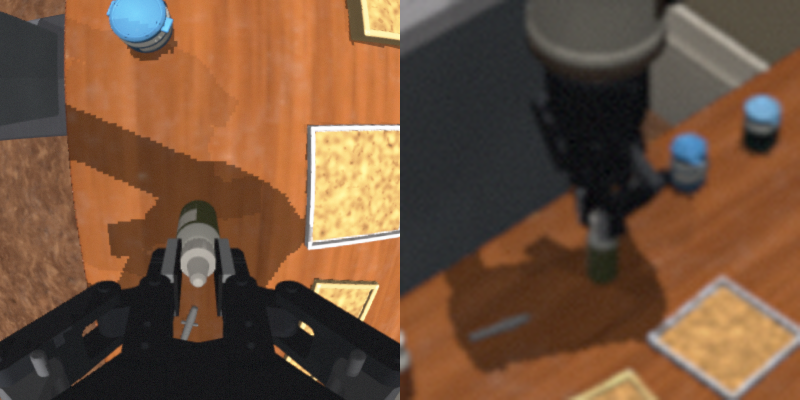

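The fingers hold bottle A upright, at the narrow part. The 16 mm opening suggests they're on the cap rather than the body. I'll lift and check.

```bash
python3 -m creep '[{"x":0,"y":0,"z":-0.02,"wx":0,"wy":0,"wz":0},{"x":0,"y":0,"z":-0.04,"wx":0,"wy":0,"wz":0},{"x":0,"y":0,"z":-0.04,"wx":0,"wy":0,"wz":0},{"x":0,"y":0,"z":0,"wx":0,"wy":0,"wz":0}]'
python3 - <<'E'
from h import *
p,d,W=cloud("scene"); t=manip.get_state()["tcp_pos"]; w,_=manip.snapshot("wrist")
H=np.zeros((400,800,3),np.uint8); H[:,:400]=w[:,130:530]; H[:,400:]=cv2.resize(p[60:180,240:360],(400,400),interpolation=cv2.INTER_CUBIC)
cv2.imwrite("pics/g2.png",H[...,::-1])
m=(d>0)&(abs(W[...,0]-t[0])<.03)&(abs(W[...,1]-t[1])<.03)&(W[...,2]>.02)
P=W[m]
for z in np.arange(.03,.2,.01):
    Q=P[abs(P[:,2]-z)<.005]
    if len(Q): print(z.round(3),len(Q),Q.mean(0).round(3),np.ptp(Q,0).round(3),p[m][abs(P[:,2]-z)<.005].mean(0).round())
E
```

```text
clock: 4.7
tcp_pos: [0.4977, -0.1729, 0.1277]
orientation: [0.707, 0.707, 0.001, 0.002]
wrist_force: [0.6, 1.3, -0.8]
opening: 0.0166
finger_force: 24.6
0.1 1 [ 0.497 -0.185  0.105] [0. 0. 0.] [50. 37. 21.]
0.11 32 [ 0.504 -0.18   0.11 ] [0.019 0.017 0.01 ] [50. 42. 26.]
0.12 31 [ 0.505 -0.18   0.121] [0.019 0.021 0.01 ] [46. 42. 27.]
0.13 25 [ 0.504 -0.18   0.13 ] [0.018 0.02  0.01 ] [43. 41. 27.]
0.14 32 [ 0.505 -0.18   0.14 ] [0.019 0.019 0.009] [52. 50. 39.]
0.15 30 [ 0.501 -0.179  0.148] [0.022 0.018 0.009] [84. 81. 76.]
0.16 30 [ 0.5   -0.181  0.161] [0.036 0.018 0.01 ] [60. 56. 54.]
0.17 56 [ 0.502 -0.179  0.17 ] [0.048 0.019 0.01 ] [47. 44. 43.]
0.18 51 [ 0.501 -0.18   0.179] [0.045 0.019 0.01 ] [37. 35. 36.]
0.19 42 [ 0.498 -0.18   0.189] [0.044 0.016 0.01 ] [35. 35. 36.]
```

View pics/g2.png

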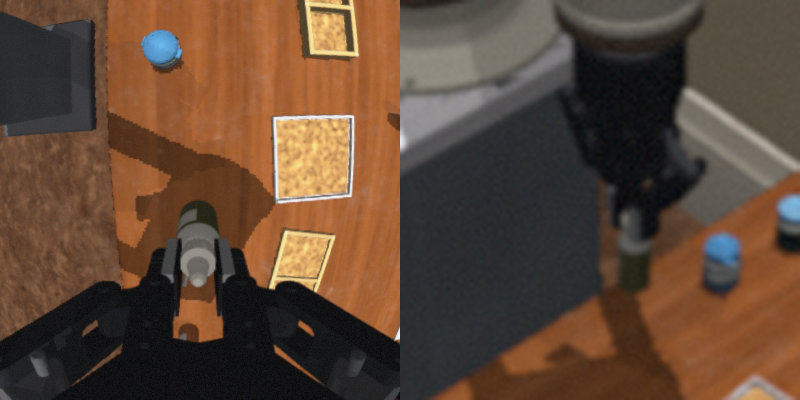

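```bash
cat >> h.py <<'E'
def wtool():
    """wrist cloud in the tool frame"""
    s=manip.get_state(); c=manip.calibration("wrist"); p,d=manip.snapshot("wrist"); K=c["mtx"]; v,u=np.mgrid[:400,:640]
    a=u-K[0,2];b=v-K[1,2];r=np.hypot(a,b)+1e-9;t=np.tan(np.minimum(r/K[0,0],1.4))
    P=np.stack([a/r*t*d,b/r*t*d,d],-1)@R.from_quat(c["attitude"]).as_matrix().T+c["position"]
    return p,d,(P-s["tcp_pos"])@R.from_quat(s["orientation"]).as_matrix(),P
E
python3 - <<'E'
from h import *
p,d,T,P=wtool()
for y in np.arange(-.04,.041,.004):
    m=(d>0)&(abs(T[...,1]-y)<.002)&(abs(T[...,0])<.02)&(T[...,2]<.06)
    if m.sum()>3: Q=T[m]; print(y.round(3),m.sum(),"zmax",np.percentile(Q[:,2],97).round(4),"xmax",Q[:,0].max().round(3),p[m][Q[:,2]>np.percentile(Q[:,2],80)].mean(0).round())
E
```

```text
-0.04 2208 zmax -0.0786 xmax 0.015 [21. 20. 21.]
-0.036 1134 zmax -0.075 xmax 0.015 [25. 23. 24.]
-0.032 1115 zmax -0.0743 xmax 0.015 [22. 21. 23.]
-0.028 1058 zmax -0.0708 xmax 0.014 [22. 20. 21.]
-0.024 807 zmax -0.0691 xmax 0.013 [22. 20. 20.]
-0.02 866 zmax -0.0381 xmax 0.02 [27. 22. 21.]
-0.016 1569 zmax -0.0385 xmax 0.02 [24. 23. 24.]
-0.012 1721 zmax -0.0327 xmax 0.02 [69. 68. 67.]
-0.008 2283 zmax -0.001 xmax 0.02 [70. 68. 63.]
-0.004 1452 zmax 0.0103 xmax 0.015 [85. 83. 75.]
-0.0 1558 zmax 0.0092 xmax 0.015 [79. 78. 69.]
0.004 1523 zmax 0.0095 xmax 0.015 [72. 71. 60.]
0.008 1858 zmax 0.0064 xmax 0.02 [72. 70. 61.]
0.012 2072 zmax -0.0056 xmax 0.02 [58. 56. 53.]
0.016 1606 zmax -0.0387 xmax 0.02 [44. 43. 44.]
0.02 1321 zmax -0.0371 xmax 0.02 [22. 20. 20.]
0.024 643 zmax -0.0481 xmax 0.014 [45. 32. 25.]
0.028 938 zmax -0.0697 xmax 0.014 [24. 22. 21.]
0.032 1127 zmax -0.0731 xmax 0.015 [26. 25. 24.]
0.036 1072 zmax -0.0756 xmax 0.015 [24. 24. 24.]
0.04 1749 zmax -0.0766 xmax 0.014 [27. 24. 23.]
```

The fingertips sit about 33 mm behind the reported TCP, so later grasps have to go roughly 30 mm lower. Bottle A is held vertical by its cap, with its foot about 24.5 mm below the TCP. I'll place it in the far-left bay.

```bash
python3 -m creep '[{"x":0.04,"y":0.024,"z":0,"wx":0,"wy":0,"wz":0},{"x":0.04,"y":0.024,"z":0,"wx":0,"wy":0,"wz":0},{"x":0.04,"y":0.024,"z":0,"wx":0,"wy":0,"wz":0},{"x":0.04,"y":0.024,"z":0,"wx":0,"wy":0,"wz":0},{"x":0.038,"y":0.0245,"z":0,"wx":0,"wy":0,"wz":0},{"x":0,"y":0,"z":0.02,"wx":0,"wy":0,"wz":0},{"x":0,"y":0,"z":0.03,"wx":0,"wy":0,"wz":0},{"x":0,"y":0,"z":0,"wx":0,"wy":0,"wz":0}]'
python3 - <<'E'
from h import *
p,d,T,P=wtool(); w=p
q,d2,W=cloud("scene")
H=np.zeros((400,800,3),np.uint8); H[:,:400]=w[:,130:530]; H[:,400:]=cv2.resize(q[90:190,330:430],(400,400),interpolation=cv2.INTER_CUBIC)
cv2.imwrite("pics/g3.png",H[...,::-1])
E
```

```text
clock: 5.85
tcp_pos: [0.6151, 0.0259, 0.0715]
orientation: [0.707, 0.707, -0.002, -0.002]
wrist_force: [-0.0, -0.3, -0.8]
opening: 0.0163
finger_force: 24.6
```

View pics/g3.png

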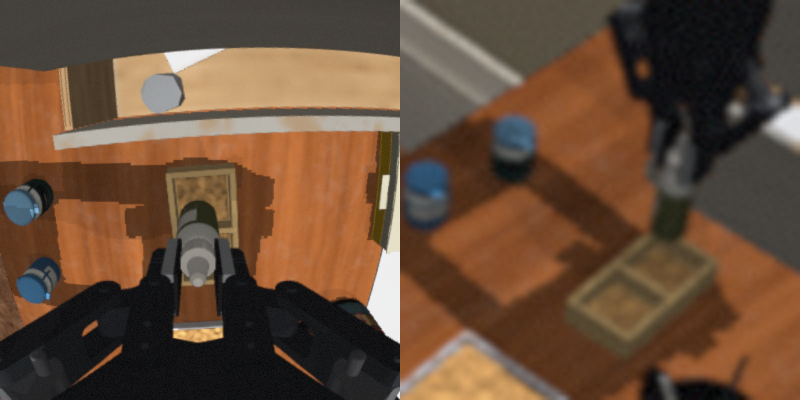

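The wrist view shows the bottle, foot at (198,215), over the rack's left bay, between the walls at x=170–235. I'll lower it and release.

```bash
python3 -m creep '[{"x":-0.001,"y":0.002,"z":0.01,"wx":0,"wy":0,"wz":0},{"x":0,"y":0,"z":0.02,"wx":0,"wy":0,"wz":0},{"x":0,"y":0,"z":0.01,"wx":0,"wy":0,"wz":0},{"x":0,"y":0,"z":0.003,"wx":0,"wy":0,"wz":0},{"x":0,"y":0,"z":0,"wx":0,"wy":0,"wz":0},{"x":0,"y":0,"z":0,"wx":0,"wy":0,"wz":0}]'
```

```text
clock: 6.7
tcp_pos: [0.6193, 0.0247, 0.0325]
orientation: [0.707, 0.707, 0.0, 0.0]
wrist_force: [-0.8, -0.4, -0.4]
opening: 0.0167
finger_force: 24.6
```

```bash
python3 -m creep '[{"x":0,"y":0,"z":0.003,"wx":0,"wy":0,"wz":0},{"x":0,"y":0,"z":0,"wx":0,"wy":0,"wz":0},{"x":0,"y":0,"z":0,"wx":0,"wy":0,"wz":0}]'
python3 -m creep '[{"x":0,"y":0,"z":0,"wx":0,"wy":0,"wz":0},{"x":0,"y":0,"z":0,"wx":0,"wy":0,"wz":0},{"x":0,"y":0,"z":0,"wx":0,"wy":0,"wz":0},{"x":0,"y":0,"z":0,"wx":0,"wy":0,"wz":0},{"x":0,"y":0,"z":-0.02,"wx":0,"wy":0,"wz":0},{"x":0,"y":0,"z":-0.04,"wx":0,"wy":0,"wz":0},{"x":0,"y":0,"z":-0.05,"wx":0,"wy":0,"wz":0},{"x":-0.02,"y":-0.01,"z":-0.02,"wx":0,"wy":0,"wz":0}]' -0.4
```

```text
clock: 7.08
tcp_pos: [0.6194, 0.0246, 0.0293]
orientation: [0.707, 0.707, 0.0, 0.0]
wrist_force: [0.1, -0.1, 5.1]
opening: 0.0165
finger_force: 25.2
clock: 8.07
tcp_pos: [0.6099, 0.005, 0.1617]
orientation: [0.707, 0.708, 0.001, 0.001]
wrist_force: [-0.3, -0.3, -0.2]
opening: 0.0595
finger_force: 0.0
```

```bash
python3 -m creep '[{"x":-0.052,"y":-0.0175,"z":0,"wx":0,"wy":0,"wz":0},{"x":-0.052,"y":-0.0175,"z":0,"wx":0,"wy":0,"wz":0},{"x":-0.052,"y":-0.0175,"z":0,"wx":0,"wy":0,"wz":0},{"x":-0.052,"y":-0.0175,"z":0,"wx":0,"wy":0,"wz":0},{"x":-0.052,"y":-0.0175,"z":0,"wx":0,"wy":0,"wz":0},{"x":-0.052,"y":-0.0175,"z":0,"wx":0,"wy":0,"wz":0},{"x":-0.052,"y":-0.0175,"z":0,"wx":0,"wy":0,"wz":0},{"x":0,"y":0,"z":0.02,"wx":0,"wy":0,"wz":0},{"x":0,"y":0,"z":0,"wx":0,"wy":0,"wz":0},{"x":0,"y":0,"z":0,"wx":0,"wy":0,"wz":0}]'
python3 - <<'E'
from h import *
p,d,T,P=wtool(); cv2.imwrite("pics/g4.png",p[...,::-1])
for k,(x,y,lo,hi) in dict(botB=(.486,-.36,.06,.09),botA=(.618,.025,.065,.095)).items():
    m=(d>0)&(abs(P[...,0]-x)<.03)&(abs(P[...,1]-y)<.03)&(P[...,2]>lo)&(P[...,2]<hi)
    Q=P[m]; print(k,len(Q),((np.percentile(Q,3,0)+np.percentile(Q,97,0))/2).round(4) if len(Q) else 0)
m=(d>0)&(abs(P[...,0]-.489)<.03)&(abs(P[...,1]+.27)<.035)&(P[...,2]>.0045)&(P[...,2]<.02); Q=P[m]
print(len(Q),cv2.minAreaRect((Q[:,:2]*1000).astype(np.float32)))
for z in (.02,): pass
W=cloud("scene")[2]; m=(abs(W[...,0]-.619)<.02)&(abs(W[...,1]-.025)<.02)&(W[...,2]>.065)&(W[...,2]<.1); print("botA placed scene",W[m].mean(0),W[m].max(0))
E
```

```text
clock: 9.32
tcp_pos: [0.4865, -0.3591, 0.1392]
orientation: [0.707, 0.707, 0.0, -0.0]
wrist_force: [0.5, -0.0, 0.5]
opening: 0.0592
finger_force: 0.0
botB 361 [ 0.4864 -0.3623  0.0714]
botA 0 0
225 ((489.9360046386719, -268.8085021972656), (48.56488800048828, 9.021347045898438), 78.52079010009766)
botA placed scene [0.62113903 0.02170814 0.0746884 ] [0.62779736 0.0296057  0.08741279]
```

View pics/g4.png

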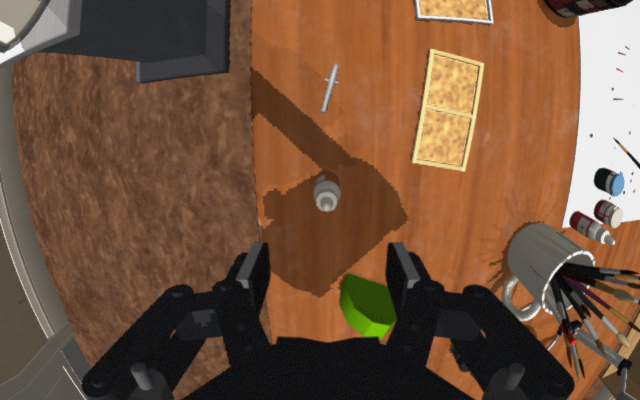

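Bottle B at (327,195) sits between the open fingers, and bottle A stands in its bay at (0.621,0.022). Descending on bottle B.

```bash
python3 -m creep '[{"x":-0.003,"y":0,"z":0.04,"wx":0,"wy":0,"wz":0},{"x":0,"y":0,"z":0.04,"wx":0,"wy":0,"wz":0},{"x":0,"y":0,"z":0.035,"wx":0,"wy":0,"wz":0},{"x":0,"y":0,"z":0.03,"wx":0,"wy":0,"wz":0},{"x":0,"y":0,"z":0,"wx":0,"wy":0,"wz":0},{"x":0,"y":0,"z":0,"wx":0,"wy":0,"wz":0}]'
python3 -m creep '[{"x":0,"y":0,"z":0,"wx":0,"wy":0,"wz":0},{"x":0,"y":0,"z":0,"wx":0,"wy":0,"wz":0},{"x":0,"y":0,"z":0,"wx":0,"wy":0,"wz":0},{"x":0,"y":0,"z":0,"wx":0,"wy":0,"wz":0},{"x":0,"y":0,"z":0,"wx":0,"wy":0,"wz":0},{"x":0,"y":0,"z":0,"wx":0,"wy":0,"wz":0}]' 1 25
```

```text
clock: 10.18
tcp_pos: [0.4872, -0.3627, -0.0046]
orientation: [0.707, 0.707, 0.0, 0.001]
wrist_force: [-0.2, -0.4, -0.9]
opening: 0.0599
finger_force: 0.0
clock: 10.92
tcp_pos: [0.487, -0.3627, -0.0052]
orientation: [0.707, 0.707, 0.0, 0.001]
wrist_force: [-0.5, 0.7, 7.5]
opening: 0.0235
finger_force: 26.8
```

```bash
python3 -m creep '[{"x":0,"y":0,"z":-0.02,"wx":0,"wy":0,"wz":0},{"x":0,"y":0,"z":-0.04,"wx":0,"wy":0,"wz":0},{"x":0.013,"y":0.005,"z":-0.04,"wx":0,"wy":0,"wz":0},{"x":0.047,"y":0.0186,"z":0,"wx":0,"wy":0,"wz":0},{"x":0.047,"y":0.0186,"z":0,"wx":0,"wy":0,"wz":0},{"x":0.047,"y":0.0186,"z":0,"wx":0,"wy":0,"wz":0},{"x":0.047,"y":0.0186,"z":0,"wx":0,"wy":0,"wz":0},{"x":0.047,"y":0.0186,"z":0,"wx":0,"wy":0,"wz":0},{"x":0.047,"y":0.0186,"z":0,"wx":0,"wy":0,"wz":0},{"x":0.046,"y":0.0184,"z":0,"wx":0,"wy":0,"wz":0},{"x":0,"y":0,"z":0,"wx":0,"wy":0,"wz":0},{"x":0,"y":0,"z":0,"wx":0,"wy":0,"wz":0}]'
```

```text
clock: 12.42
tcp_pos: [0.6213, -0.0216, 0.0938]
orientation: [0.707, 0.707, -0.0, 0.0]
wrist_force: [-0.5, 0.9, -1.2]
opening: 0.0234
finger_force: 26.2
```

```bash
python3 -m creep '[{"x":0,"y":0.001,"z":0.04,"wx":0,"wy":0,"wz":0},{"x":0,"y":0,"z":0.03,"wx":0,"wy":0,"wz":0},{"x":0,"y":0,"z":0.015,"wx":0,"wy":0,"wz":0},{"x":0,"y":0,"z":0.005,"wx":0,"wy":0,"wz":0},{"x":0,"y":0,"z":0.003,"wx":0,"wy":0,"wz":0},{"x":0,"y":0,"z":0,"wx":0,"wy":0,"wz":0},{"x":0,"y":0,"z":0,"wx":0,"wy":0,"wz":0}]'
```

```text
clock: 13.3
tcp_pos: [0.6228, -0.0214, 0.0015]
orientation: [0.707, 0.707, 0.0, 0.0]
wrist_force: [0.1, -0.5, -1.3]
opening: 0.0236
finger_force: 26.2
```

```bash
python3 -m creep '[{"x":0,"y":0,"z":0.001,"wx":0,"wy":0,"wz":0},{"x":0,"y":0,"z":0,"wx":0,"wy":0,"wz":0},{"x":0,"y":0,"z":0,"wx":0,"wy":0,"wz":0},{"x":0,"y":0,"z":0,"wx":0,"wy":0,"wz":0},{"x":0,"y":0,"z":-0.02,"wx":0,"wy":0,"wz":0},{"x":0,"y":0,"z":-0.04,"wx":0,"wy":0,"wz":0},{"x":0,"y":0,"z":-0.05,"wx":0,"wy":0,"wz":0},{"x":-0.0075,"y":-0.039,"z":-0.01,"wx":0,"wy":0,"wz":0},{"x":-0.0075,"y":-0.039,"z":0,"wx":0,"wy":0,"wz":0},{"x":-0.0075,"y":-0.039,"z":0,"wx":0,"wy":0,"wz":0},{"x":-0.0075,"y":-0.039,"z":0,"wx":0,"wy":0,"wz":0}]' -0.4
python3 -m creep '[{"x":0,"y":0,"z":0,"wx":0,"wy":0,"wz":0.17},{"x":0,"y":0,"z":0,"wx":0,"wy":0,"wz":0.17},{"x":0,"y":0,"z":0,"wx":0,"wy":0,"wz":0.17},{"x":0,"y":0,"z":0,"wx":0,"wy":0,"wz":0.17},{"x":0,"y":0,"z":0,"wx":0,"wy":0,"wz":0.17},{"x":0,"y":0,"z":0,"wx":0,"wy":0,"wz":0.17},{"x":0,"y":0,"z":0,"wx":0,"wy":0,"wz":0.17},{"x":0,"y":0,"z":0,"wx":0,"wy":0,"wz":0.17},{"x":0,"y":0,"z":0,"wx":0,"wy":0,"wz":0.17},{"x":0,"y":0,"z":0,"wx":0,"wy":0,"wz":0.17},{"x":0,"y":0,"z":0,"wx":0,"wy":0,"wz":0.17},{"x":0,"y":0,"z":0,"wx":0,"wy":0,"wz":0}]'
python3 - <<'E'
from h import *
p,d,T,P=wtool(); cv2.imwrite("pics/g5.png",p[...,::-1])
for k,(x,y,lo,hi) in dict(potA=(.474,.026,.03,.046),potB=(.468,-.051,.03,.046),botA=(.618,.025,.065,.095),botB=(.622,-.02,.065,.095)).items():
    m=(d>0)&(abs(P[...,0]-x)<.025)&(abs(P[...,1]-y)<.025)&(P[...,2]>lo)&(P[...,2]<hi)
    Q=P[m]; print(k,len(Q),((np.percentile(Q,3,0)+np.percentile(Q,97,0))/2).round(4) if len(Q) else 0)
E
```

```text
clock: 14.68
tcp_pos: [0.4654, -0.0515, 0.1212]
orientation: [0.707, 0.707, 0.0, 0.001]
wrist_force: [0.1, -0.3, 0.0]
opening: 0.0598
finger_force: 0.0
clock: 16.18
tcp_pos: [0.4667, -0.0514, 0.121]
orientation: [0.989, -0.149, 0.001, 0.0]
wrist_force: [1.0, 0.3, -0.3]
opening: 0.0597
finger_force: 0.0
potA 856 [0.476  0.0282 0.0377]
potB 984 [ 0.4683 -0.0489  0.0383]
botA 407 [0.6197 0.0262 0.0756]
botB 440 [ 0.6214 -0.0225  0.0757]
```

View pics/g5.png

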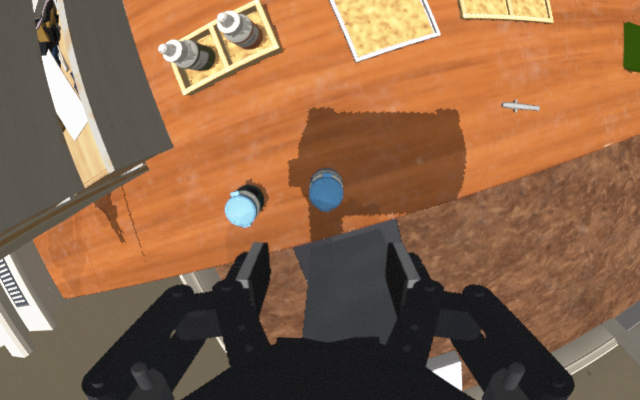

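Both bottles stand in the rack at (185,52) and (238,28). Pot B at (325,190) lies centred between the fingers with its tab facing forward. Descending on it.

```bash
python3 -m creep '[{"x":0,"y":-0.0015,"z":0.04,"wx":0,"wy":0,"wz":0},{"x":0,"y":0,"z":0.04,"wx":0,"wy":0,"wz":0},{"x":0,"y":0,"z":0.035,"wx":0,"wy":0,"wz":0},{"x":0,"y":0,"z":0.028,"wx":0,"wy":0,"wz":0},{"x":0,"y":0,"z":0,"wx":0,"wy":0,"wz":0},{"x":0,"y":0,"z":0,"wx":0,"wy":0,"wz":0}]'
python3 -m creep '[{"x":0,"y":0,"z":0,"wx":0,"wy":0,"wz":0},{"x":0,"y":0,"z":0,"wx":0,"wy":0,"wz":0},{"x":0,"y":0,"z":0,"wx":0,"wy":0,"wz":0},{"x":0,"y":0,"z":0,"wx":0,"wy":0,"wz":0},{"x":0,"y":0,"z":0,"wx":0,"wy":0,"wz":0},{"x":0,"y":0,"z":0,"wx":0,"wy":0,"wz":0}]' 1 25
python3 -m creep '[{"x":0,"y":0,"z":-0.02,"wx":0,"wy":0,"wz":0},{"x":0,"y":0,"z":-0.04,"wx":0,"wy":0,"wz":0},{"x":0,"y":0,"z":-0.05,"wx":0,"wy":0,"wz":0},{"x":0,"y":0,"z":-0.03,"wx":0,"wy":0,"wz":0},{"x":0,"y":0,"z":0,"wx":0,"wy":0,"wz":0}]'
```

```text
clock: 16.98
tcp_pos: [0.4676, -0.0501, -0.0219]
orientation: [0.989, -0.148, 0.001, 0.0]
wrist_force: [-0.1, 0.7, 0.2]
opening: 0.0595
finger_force: 0.0
clock: 17.73
tcp_pos: [0.4676, -0.05, -0.0221]
orientation: [0.989, -0.149, 0.001, 0.0]
wrist_force: [-2.3, 0.3, 9.3]
opening: 0.0303
finger_force: 24.0
clock: 18.35
tcp_pos: [0.4681, -0.0502, 0.1195]
orientation: [0.989, -0.149, 0.002, 0.0]
wrist_force: [-0.1, -0.0, -0.8]
opening: 0.0304
finger_force: 25.0
```

```bash
python3 -m creep '[{"x":0,"y":0,"z":0,"wx":0,"wy":0,"wz":-0.17},{"x":0,"y":0,"z":0,"wx":0,"wy":0,"wz":-0.17},{"x":0,"y":0,"z":0,"wx":0,"wy":0,"wz":-0.17},{"x":0,"y":0,"z":0,"wx":0,"wy":0,"wz":-0.17},{"x":0,"y":0,"z":0,"wx":0,"wy":0,"wz":-0.17},{"x":0,"y":0,"z":0,"wx":0,"wy":0,"wz":-0.17},{"x":0,"y":0,"z":0,"wx":0,"wy":0,"wz":-0.17},{"x":0,"y":0,"z":0,"wx":0,"wy":0,"wz":-0.17},{"x":0,"y":0,"z":0,"wx":0,"wy":0,"wz":-0.17},{"x":0,"y":0,"z":0,"wx":0,"wy":0,"wz":-0.17}]'
python3 -m creep '[{"x":-0.04,"y":0.03,"z":0,"wx":0,"wy":0,"wz":0},{"x":-0.04,"y":0.03,"z":0,"wx":0,"wy":0,"wz":0},{"x":-0.04,"y":0.03,"z":0,"wx":0,"wy":0,"wz":0},{"x":-0.04,"y":0.03,"z":0,"wx":0,"wy":0,"wz":0},{"x":-0.04,"y":0.031,"z":0,"wx":0,"wy":0,"wz":0},{"x":-0.04,"y":0.031,"z":0,"wx":0,"wy":0,"wz":0},{"x":0,"y":0,"z":0.04,"wx":0,"wy":0,"wz":0},{"x":0,"y":0,"z":0.03,"wx":0,"wy":0,"wz":0},{"x":0,"y":0,"z":0,"wx":0,"wy":0,"wz":0},{"x":0,"y":0,"z":0,"wx":0,"wy":0,"wz":0}]'
python3 - <<'E'
from h import *
p,d,T,P=wtool(); cv2.imwrite("pics/g6.png",p[...,::-1])
E
```

```text
clock: 19.6
tcp_pos: [0.4665, -0.0498, 0.1161]
orientation: [0.763, 0.647, -0.0, -0.0]
wrist_force: [0.4, -0.6, -1.1]
opening: 0.0304
finger_force: 25.1
clock: 20.85
tcp_pos: [0.6061, -0.3174, 0.048]
orientation: [0.765, 0.645, 0.0, 0.0]
wrist_force: [0.4, -0.3, 0.1]
opening: 0.0303
finger_force: 25.1
```

View pics/g6.png

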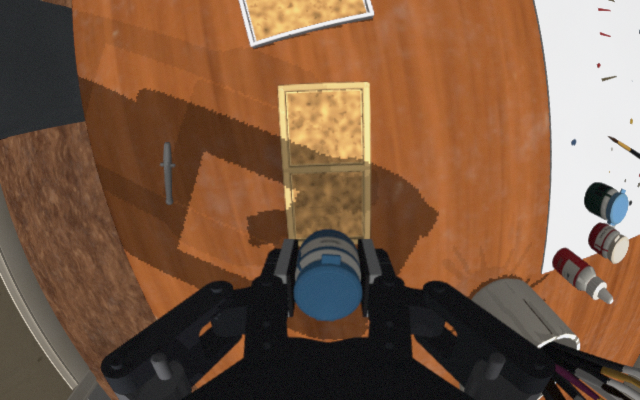

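The tray is square to the tool, with its far edge at (279,85)–(370,82) and the divider at row 166. I'll check the bay centre from these.

Run:
```python
from h import *
c=manip.calibration("wrist")
def wr(u,v,z):
    a=np.array([u,v])-c["mtx"][:2,2]; r=np.hypot(*a); t=r/c["mtx"][0,0]
    q=R.from_quat(c["attitude"]).apply([a[0]/r*np.sin(t),a[1]/r*np.sin(t),np.cos(t)]); o=c["position"]; return (o+q*(z-o[2])/q[2])[:2]
A,B=wr(279,85,.007),wr(370,82,.007); m=(A+B)/2; e=(B-A)/np.linalg.norm(B-A); n=np.array([e[1],-e[0]])
print(A,B,np.linalg.norm(B-A),e, "divider",wr(289,167,.007),wr(370,164,.007))
print("centre",m+n*.0595,"near",m+n*.031,"far",m+n*.088, manip.get_state()["tcp_pos"])
```

```text
[ 0.59016577 -0.22420431] [ 0.65044855 -0.23254851] 0.060857531077108 [ 0.99055579 -0.1371103 ] divider [ 0.58619553 -0.28109868] [ 0.64208998 -0.28847495]
centre [ 0.61214909 -0.28731448] near [ 0.61605674 -0.25908364] far [ 0.60824145 -0.31554532] [ 0.60630017 -0.31749263  0.048407  ]
```

```bash
python3 -m creep '[{"x":0.001,"y":0.0015,"z":0.03,"wx":0,"wy":0,"wz":0},{"x":0,"y":0,"z":0.02,"wx":0,"wy":0,"wz":0},{"x":0,"y":0,"z":0.01,"wx":0,"wy":0,"wz":0},{"x":0,"y":0,"z":0.005,"wx":0,"wy":0,"wz":0},{"x":0,"y":0,"z":0.001,"wx":0,"wy":0,"wz":0},{"x":0,"y":0,"z":0,"wx":0,"wy":0,"wz":0},{"x":0,"y":0,"z":0,"wx":0,"wy":0,"wz":0}]'
```

```text
clock: 21.78
tcp_pos: [0.6076, -0.3166, -0.0187]
orientation: [0.765, 0.645, 0.0, 0.0]
wrist_force: [-0.5, 0.5, -0.5]
opening: 0.03
finger_force: 25.1
```

```bash
python3 -m creep '[{"x":0,"y":0,"z":0,"wx":0,"wy":0,"wz":0},{"x":0,"y":0,"z":0,"wx":0,"wy":0,"wz":0},{"x":0,"y":0,"z":0,"wx":0,"wy":0,"wz":0},{"x":0,"y":0,"z":0,"wx":0,"wy":0,"wz":0},{"x":0,"y":0,"z":-0.02,"wx":0,"wy":0,"wz":0},{"x":0,"y":0,"z":-0.04,"wx":0,"wy":0,"wz":0},{"x":0.006,"y":-0.031,"z":-0.05,"wx":0,"wy":0,"wz":0.058},{"x":0.006,"y":-0.031,"z":0,"wx":0,"wy":0,"wz":0},{"x":0.0055,"y":-0.031,"z":0,"wx":0,"wy":0,"wz":0},{"x":0.006,"y":-0.031,"z":0,"wx":0,"wy":0,"wz":0},{"x":0,"y":0,"z":0,"wx":0,"wy":0,"wz":0},{"x":0,"y":0,"z":0,"wx":0,"wy":0,"wz":0}]' -0.4
python3 - <<'E'
from h import *
p,d,T,P=wtool(); cv2.imwrite("pics/g7.png",p[...,::-1])
m=(d>0)&(abs(P[...,0]-.489)<.03)&(abs(P[...,1]+.27)<.035)&(P[...,2]>.0035)&(P[...,2]<.02); Q=P[m]
print(len(Q),np.median(P[(abs(P[...,0]-.54)<.01)&(abs(P[...,1]+.25)<.02)][:,2]),cv2.minAreaRect((Q[:,:2]*1000).astype(np.float32)),Q.mean(0))
for x,y in [(.608,-.316)]:
    m=(d>0)&(abs(P[...,0]-x)<.025)&(abs(P[...,1]-y)<.025)&(P[...,2]>.034); Q=P[m]; print("potB",len(Q),((np.percentile(Q,3,0)+np.percentile(Q,97,0))/2).round(4) if len(Q) else 0)
E
```

```text
clock: 23.28
tcp_pos: [0.4918, -0.2677, 0.092]
orientation: [0.783, 0.622, 0.0, 0.001]
wrist_force: [-0.2, 0.1, 0.2]
opening: 0.0595
finger_force: 0.0
345 0.17611100309296987 ((490.1793518066406, -268.409423828125), (48.635963439941406, 11.92758560180664), 82.63604736328125) [ 0.48955095 -0.26733826  0.00514421]
potB 886 [ 0.6072 -0.3148  0.0403]
```

View pics/g7.png

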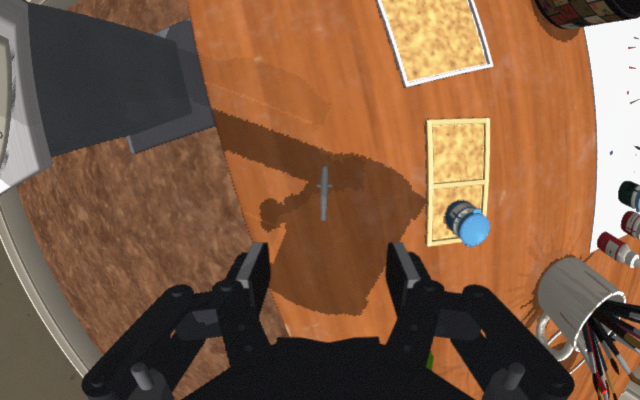

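The casting at (324,193) is vertical in the image, so it lines up with the tool. Pot B stands in its bay at (470,220). I'll pre-close to about 25 mm and go down under force watch.

```bash
python3 -m creep '[{"x":-0.0015,"y":-0.0015,"z":0.03,"wx":0,"wy":0,"wz":0},{"x":0,"y":0,"z":0.04,"wx":0,"wy":0,"wz":0},{"x":0,"y":0,"z":0.03,"wx":0,"wy":0,"wz":0},{"x":0,"y":0,"z":0.016,"wx":0,"wy":0,"wz":0},{"x":0,"y":0,"z":0,"wx":0,"wy":0,"wz":0},{"x":0,"y":0,"z":0,"wx":0,"wy":0,"wz":0}]' 0.45
python3 -m creep '[{"x":0,"y":0,"z":0.002,"wx":0,"wy":0,"wz":0},{"x":0,"y":0,"z":0.002,"wx":0,"wy":0,"wz":0},{"x":0,"y":0,"z":0,"wx":0,"wy":0,"wz":0}]'
python3 - <<'E'
from h import *
p,d,T,P=wtool()
for y in (-.03,-.026,-.022,-.018,-.014,.014,.018,.022,.026,.03):
    m=(d>0)&(abs(T[...,1]-y)<.002)&(abs(T[...,0])<.011)&(P[...,2]<.1)
    z=np.sort(P[m][:,2]); h=np.histogram(z,np.arange(-.01,.08,.006))[0]; print(y,h)
E
```

```text
clock: 24.08
tcp_pos: [0.49, -0.2687, -0.0247]
orientation: [0.783, 0.622, 0.0, 0.0]
wrist_force: [0.6, -0.0, -0.0]
opening: 0.0234
finger_force: 0.0
clock: 24.45
tcp_pos: [0.49, -0.2688, -0.0267]
orientation: [0.783, 0.622, 0.0, 0.001]
wrist_force: [-13.0, 8.7, 39.8]
opening: 0.0234
finger_force: 19.7
-0.03 [  0 219   0   0   0   0   0   0  34  91 403   0   0   0]
-0.026 [  0 107   0   5  11  13   7   0  26  50  71   0   0   0]
-0.022 [ 0 89 14 48 59 50 49  0  0  0  0  0  0  0]
-0.018 [ 0 33  4 15 15 18 12  0  0  0  0  0  0  0]
-0.014 [  0  12   0   0   0   0   0 105  77  59   5   0   0   0]
0.014 [  0  54  36  43  54  49  53 239  75  59  12   3   4   0]
0.018 [ 0 12  0  3  0  0  0  3  0  0  0  0  0  0]
0.022 [ 0 81 12 43 56 51 43  0  0  0  0  0  0  0]
0.026 [ 0 93  3 25 28 32 24  0  1 21 15  0  0  0]
0.03 [  0 169   0   0   0   0   0   0  52  88 259   0   0   0]
```

```bash
python3 -m creep '[{"x":0,"y":0,"z":-0.004,"wx":0,"wy":0,"wz":0},{"x":0,"y":0,"z":0,"wx":0,"wy":0,"wz":0}]'
python3 -m creep '[{"x":0,"y":0,"z":0,"wx":0,"wy":0,"wz":0},{"x":0,"y":0,"z":0,"wx":0,"wy":0,"wz":0},{"x":0,"y":0,"z":0,"wx":0,"wy":0,"wz":0},{"x":0,"y":0,"z":0,"wx":0,"wy":0,"wz":0}]' 1 25
```

```text
clock: 24.75
tcp_pos: [0.4896, -0.2686, -0.0249]
orientation: [0.783, 0.622, 0.0, 0.0]
wrist_force: [0.5, -0.2, 0.1]
opening: 0.0236
finger_force: 0.0
clock: 25.25
tcp_pos: [0.4894, -0.2684, -0.0252]
orientation: [0.783, 0.622, 0.0, -0.0]
wrist_force: [-1.3, 0.7, 3.2]
opening: 0.0109
finger_force: 26.8
```

```bash
python3 -m creep '[{"x":0,"y":0,"z":-0.02,"wx":0,"wy":0,"wz":0},{"x":0,"y":0,"z":-0.04,"wx":0,"wy":0,"wz":0},{"x":0.036,"y":0.0236,"z":0,"wx":0,"wy":0,"wz":0},{"x":0.036,"y":0.0236,"z":0,"wx":0,"wy":0,"wz":0},{"x":0.036,"y":0.0236,"z":0,"wx":0,"wy":0,"wz":0},{"x":0.036,"y":0.0236,"z":0,"wx":0,"wy":0,"wz":0},{"x":0,"y":0,"z":0.02,"wx":0,"wy":0,"wz":0},{"x":0,"y":0,"z":0.02,"wx":0,"wy":0,"wz":0},{"x":0,"y":0,"z":0,"wx":0,"wy":0,"wz":0},{"x":0,"y":0,"z":0.01,"wx":0,"wy":0,"wz":0},{"x":0,"y":0,"z":0.005,"wx":0,"wy":0,"wz":0},{"x":0,"y":0,"z":0,"wx":0,"wy":0,"wz":0}]'
python3 -m creep '[{"x":0,"y":0,"z":0.001,"wx":0,"wy":0,"wz":0},{"x":0,"y":0,"z":0.001,"wx":0,"wy":0,"wz":0},{"x":0,"y":0,"z":0,"wx":0,"wy":0,"wz":0}]'
```

```text
clock: 26.75
tcp_pos: [0.6137, -0.1496, -0.0204]
orientation: [0.783, 0.622, -0.0, -0.0]
wrist_force: [-0.5, -0.5, 0.4]
opening: 0.0109
finger_force: 26.4
clock: 27.12
tcp_pos: [0.6139, -0.1494, -0.0221]
orientation: [0.783, 0.622, 0.0, -0.0]
wrist_force: [-0.2, 0.0, -0.5]
opening: 0.0112
finger_force: 26.4
```

```bash
python3 -m creep '[{"x":0,"y":0,"z":0,"wx":0,"wy":0,"wz":0},{"x":0,"y":0,"z":0,"wx":0,"wy":0,"wz":0},{"x":0,"y":0,"z":0,"wx":0,"wy":0,"wz":0},{"x":0,"y":0,"z":-0.02,"wx":0,"wy":0,"wz":0},{"x":0,"y":0,"z":-0.04,"wx":0,"wy":0,"wz":0},{"x":0,"y":0,"z":-0.05,"wx":0,"wy":0,"wz":0},{"x":0.028,"y":-0.035,"z":-0.03,"wx":0,"wy":0,"wz":0},{"x":0.028,"y":-0.035,"z":0,"wx":0,"wy":0,"wz":0},{"x":0.028,"y":-0.035,"z":0,"wx":0,"wy":0,"wz":0},{"x":0.028,"y":-0.035,"z":0,"wx":0,"wy":0,"wz":0},{"x":0.028,"y":-0.035,"z":0,"wx":0,"wy":0,"wz":0}]' 0.4
python3 -m creep '[{"x":0,"y":0,"z":0,"wx":0,"wy":0,"wz":0.168},{"x":0,"y":0,"z":0,"wx":0,"wy":0,"wz":0.168},{"x":0,"y":0,"z":0,"wx":0,"wy":0,"wz":0.168},{"x":0,"y":0,"z":0,"wx":0,"wy":0,"wz":0.168},{"x":0,"y":0,"z":0,"wx":0,"wy":0,"wz":0.168},{"x":0,"y":0,"z":0,"wx":0,"wy":0,"wz":0.168},{"x":0,"y":0,"z":0,"wx":0,"wy":0,"wz":0.168},{"x":0,"y":0,"z":0,"wx":0,"wy":0,"wz":0.168},{"x":0,"y":0,"z":0,"wx":0,"wy":0,"wz":0}]' -0.4
python3 - <<'E'
from h import *
p,d,T,P=wtool(); cv2.imwrite("pics/g8.png",p[...,::-1])
def pk(x,y,lo,hi,r=.025):
    m=(d>0)&(abs(P[...,0]-x)<r)&(abs(P[...,1]-y)<r)&(P[...,2]>lo)&(P[...,2]<hi); Q=P[m]
    return len(Q),((np.percentile(Q,3,0)+np.percentile(Q,97,0))/2).round(4) if len(Q) else 0
print("potA",pk(.474,.027,.03,.046),"cast",pk(.614,-.15,.009,.03,.037))
E
```

```text
clock: 28.5
tcp_pos: [0.4742, 0.0274, 0.1193]
orientation: [0.783, 0.622, 0.001, 0.001]
wrist_force: [-0.2, 0.1, 0.8]
opening: 0.0256
finger_force: 0.0
clock: 29.62
tcp_pos: [0.4752, 0.0264, 0.119]
orientation: [1.0, -0.0, 0.001, 0.0]
wrist_force: [-0.0, -0.1, -0.5]
opening: 0.0598
finger_force: 0.0
potA (990, array([0.4759, 0.0294, 0.0381])) cast (47, array([ 0.6226, -0.158 ,  0.01  ]))
```

View pics/g8.png

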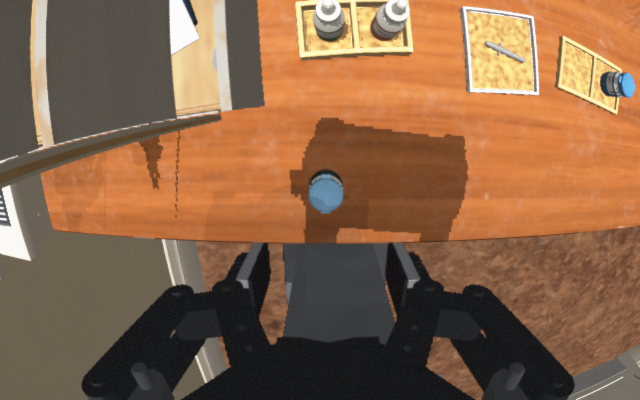

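The casting lies in the parts tray at (503,50), and pot A at (325,190) is centred. Same grasp as for pot B.

```bash
python3 -m creep '[{"x":0,"y":-0.0015,"z":0.04,"wx":0,"wy":0,"wz":0},{"x":0,"y":0,"z":0.04,"wx":0,"wy":0,"wz":0},{"x":0,"y":0,"z":0.035,"wx":0,"wy":0,"wz":0},{"x":0,"y":0,"z":0.026,"wx":0,"wy":0,"wz":0},{"x":0,"y":0,"z":0,"wx":0,"wy":0,"wz":0},{"x":0,"y":0,"z":0,"wx":0,"wy":0,"wz":0}]'
python3 -m creep '[{"x":0,"y":0,"z":0,"wx":0,"wy":0,"wz":0},{"x":0,"y":0,"z":0,"wx":0,"wy":0,"wz":0},{"x":0,"y":0,"z":0,"wx":0,"wy":0,"wz":0},{"x":0,"y":0,"z":0,"wx":0,"wy":0,"wz":0},{"x":0,"y":0,"z":0,"wx":0,"wy":0,"wz":0},{"x":0,"y":0,"z":0,"wx":0,"wy":0,"wz":0}]' 1 25
python3 -m creep '[{"x":0,"y":0,"z":-0.02,"wx":0,"wy":0,"wz":0},{"x":0,"y":0,"z":-0.04,"wx":0,"wy":0,"wz":0},{"x":0,"y":0,"z":-0.05,"wx":0,"wy":0,"wz":0},{"x":0,"y":0,"z":-0.03,"wx":0,"wy":0,"wz":0},{"x":0,"y":0,"z":0,"wx":0,"wy":0,"wz":0}]'
```

```text
clock: 30.42
tcp_pos: [0.4758, 0.0279, -0.0219]
orientation: [1.0, 0.0, 0.001, 0.0]
wrist_force: [-0.6, 0.1, 0.0]
opening: 0.0598
finger_force: 0.0
clock: 31.18
tcp_pos: [0.4757, 0.0279, -0.0221]
orientation: [1.0, -0.0, 0.001, 0.0]
wrist_force: [-2.4, 0.1, 8.6]
opening: 0.0305
finger_force: 24.0
clock: 31.8
tcp_pos: [0.4762, 0.0279, 0.1195]
orientation: [1.0, -0.0, 0.002, 0.0]
wrist_force: [-0.6, -0.4, -0.8]
opening: 0.0304
finger_force: 25.0
```

```bash
python3 -m creep '[{"x":0,"y":0,"z":0,"wx":0,"wy":0,"wz":-0.159},{"x":0,"y":0,"z":0,"wx":0,"wy":0,"wz":-0.159},{"x":0,"y":0,"z":0,"wx":0,"wy":0,"wz":-0.159},{"x":0,"y":0,"z":0,"wx":0,"wy":0,"wz":-0.159},{"x":0,"y":0,"z":0,"wx":0,"wy":0,"wz":-0.159},{"x":0,"y":0,"z":0,"wx":0,"wy":0,"wz":-0.159},{"x":0,"y":0,"z":0,"wx":0,"wy":0,"wz":-0.159},{"x":0,"y":0,"z":0,"wx":0,"wy":0,"wz":-0.159},{"x":0,"y":0,"z":0,"wx":0,"wy":0,"wz":-0.159}]'
python3 -m creep '[{"x":-0.044,"y":0.0296,"z":0,"wx":0,"wy":0,"wz":0},{"x":-0.044,"y":0.0296,"z":0,"wx":0,"wy":0,"wz":0},{"x":-0.044,"y":0.0296,"z":0,"wx":0,"wy":0,"wz":0},{"x":-0.044,"y":0.0296,"z":0,"wx":0,"wy":0,"wz":0},{"x":-0.044,"y":0.0296,"z":0,"wx":0,"wy":0,"wz":0},{"x":-0.045,"y":0.0296,"z":0,"wx":0,"wy":0,"wz":0},{"x":0,"y":0,"z":0.04,"wx":0,"wy":0,"wz":0},{"x":0,"y":0,"z":0.03,"wx":0,"wy":0,"wz":0},{"x":0,"y":0,"z":0,"wx":0,"wy":0,"wz":0},{"x":0,"y":0,"z":0,"wx":0,"wy":0,"wz":0}]'
```

```text
clock: 32.92
tcp_pos: [0.4746, 0.028, 0.1161]
orientation: [0.753, 0.658, -0.0, -0.0]
wrist_force: [0.0, -0.1, 0.4]
opening: 0.0299
finger_force: 25.0
clock: 34.17
tcp_pos: [0.6141, -0.2595, 0.0479]
orientation: [0.755, 0.656, 0.0, 0.0]
wrist_force: [0.3, -0.0, -0.4]
opening: 0.0303
finger_force: 25.1
```

```bash
python3 -m creep '[{"x":0,"y":0.001,"z":0.03,"wx":0,"wy":0,"wz":0},{"x":0,"y":0,"z":0.02,"wx":0,"wy":0,"wz":0},{"x":0,"y":0,"z":0.01,"wx":0,"wy":0,"wz":0},{"x":0,"y":0,"z":0.005,"wx":0,"wy":0,"wz":0},{"x":0,"y":0,"z":0.001,"wx":0,"wy":0,"wz":0},{"x":0,"y":0,"z":0,"wx":0,"wy":0,"wz":0},{"x":0,"y":0,"z":0,"wx":0,"wy":0,"wz":0}]'
python3 -m creep '[{"x":0,"y":0,"z":0,"wx":0,"wy":0,"wz":0},{"x":0,"y":0,"z":0,"wx":0,"wy":0,"wz":0},{"x":0,"y":0,"z":0,"wx":0,"wy":0,"wz":0},{"x":0,"y":0,"z":0,"wx":0,"wy":0,"wz":0},{"x":0,"y":0,"z":-0.02,"wx":0,"wy":0,"wz":0},{"x":0,"y":0,"z":-0.04,"wx":0,"wy":0,"wz":0},{"x":0,"y":0,"z":-0.05,"wx":0,"wy":0,"wz":0},{"x":0,"y":-0.04,"z":-0.05,"wx":0,"wy":0,"wz":0},{"x":-0.01,"y":-0.05,"z":-0.03,"wx":0,"wy":0,"wz":0},{"x":0,"y":-0.04,"z":-0.02,"wx":0,"wy":0,"wz":0},{"x":0,"y":0,"z":0,"wx":0,"wy":0,"wz":0},{"x":0,"y":0,"z":0,"wx":0,"wy":0,"wz":0}]' -0.4
python3 - <<'E'
from h import *
p,d,T,P=wtool(); cv2.imwrite("pics/g9.png",p[...,::-1])
def pk(x,y,lo,hi,r=.025):
    m=(d>0)&(abs(P[...,0]-x)<r)&(abs(P[...,1]-y)<r)&(P[...,2]>lo)&(P[...,2]<hi); Q=P[m]
    return len(Q),((np.percentile(Q,3,0)+np.percentile(Q,97,0))/2).round(4) if len(Q) else 0
print("potA",pk(.6155,-.26,.034,.05),"potB",pk(.608,-.316,.034,.05),"cast",pk(.614,-.15,.0085,.03,.037),"botA",pk(.619,.025,.065,.095),"botB",pk(.622,-.022,.065,.095))
E
```

```text
clock: 35.05
tcp_pos: [0.6148, -0.2596, -0.0187]
orientation: [0.755, 0.656, 0.0, 0.0]
wrist_force: [0.0, -0.5, 0.3]
opening: 0.0302
finger_force: 25.1
clock: 36.55
tcp_pos: [0.4858, -0.2514, 0.1904]
orientation: [0.755, 0.655, 0.0, 0.001]
wrist_force: [0.4, 0.2, -1.1]
opening: 0.0598
finger_force: 0.0
potA (575, array([ 0.6148, -0.2596,  0.0404])) potB (502, array([ 0.6079, -0.3155,  0.0407])) cast (84, array([ 0.6285, -0.1587,  0.0095])) botA (0, 0) botB (0, 0)
```

View pics/g9.png

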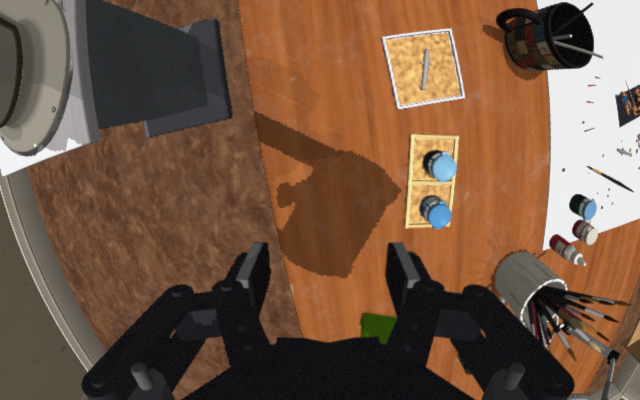

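Both pots stand in their bays at (440,165) and (437,212), and the casting lies flat in the tray at (425,68). The g8 view showed the bottles upright in the rack, and the arm hasn't been near them since. Handing in.

```bash
python3 -c "
from workcell import manip; print(manip.job_done())"
```

```text
the job is handed in; nothing more can be done
None
```

I handed the job in at about 37 s of the 109 s allowed: both bottles stand in the bottle rack, both pots stand in the pot tray, the casting lies flat in the parts tray, and the mug and tape dispenser were left untouched; the hand-in gave no verdict.

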